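Open the tilted plug canister and put the stray plug back

ROBOT

A 6-joint arm with a two-finger parallel gripper is mounted at the origin on the work surface. World frame = base frame: x ahead of the robot, y to its left, z up, the work surface at z = 0. Lengths are in m, angles in rad, forces in N, time in s.
With the tool pointing down it reaches from about 0.3 to 0.775 m from the base axis. Payload 14.6 kg.
Tool frame: the origin (TCP) lies at the very end of the fingers, on their centre line; the grasp point (between the pads) lies 19 mm behind it; z points along the fingers, y is the line along which they close (so a half turn about z gives the same grasp; the last joint's range is limited). The gripper opens to 94 mm and grips with 3 to 60 N. Pads are 16 mm wide; open, the fingers measure 119 mm over their backs; the gripper's body (75 mm by 177 mm) begins 78 mm behind the grasp point.
Start: joints at [1.24, 0.3, 1.521, -0, 1.321, -0.067], TCP at [0.143, 0.531, 0.205] pointing down, gripper open.
Joint ranges: [-3.03, 3.03], [-0.79, 2.21], [0.23, 2.52], [-1.04, 4.18], [0, 3.07], [-2.55, 2.55]. Speed limits (rad/s): [2.22, 2.22, 2.57, 3.14, 3.14, 3.14].

INTERFACE

Orientations are given as [roll, pitch, yaw] about the fixed x, y, z axes, in that order (R = Rz(yaw) Ry(pitch) Rx(roll)).
In Python, from station import * gives the robot as it stands.
- The arm moves only by the tool jog_arm, never from a script. Its argument "rows" is a list of rows, each a list of 3 entries, a list of its own where there are three numbers: the shift along the tool's x, y, z in m, then the turn about the tool's z in degrees, then the finger opening in m, from 0 to 0.094. A call has 1 to 12 rows; each row shifts and turns the commanded pose from where the row before left it, along the tool's axes as they then stand; what a row does not reach is not made up. A row lasts 1/12 s, in which the tool goes at most 41.7 mm and 7.16 degrees, less where a joint would pass 70% of its speed; a pose out of reach is approached as far as the arm can. A call is refused whole if a number of a shift passes 0.0417 or a number of a turn 7.16, either way. A call with a gripper value outside its range is refused whole. The fingers move at their own pace and stop on an object; "squeeze" is the grip in N (left out, the last holds). Time passes only in rows, so rows that do not move let the fingers close. It gives the time, the measured TCP pose, the force, the opening and the grip force at its end, in the units of the state.
- get_obs(): the state, without advancing time (a new reading comes with each control period).
- camera(name): name is "scene" or "top" or "wrist"; returns a dict with "image" (420x560x3 uint8, red, green, blue), "range_z" (420x560 float32, m along the optical axis (not along the pixel's ray), 0 where there is no reading), "K" (3x3 intrinsics, pixels), "world_from_camera" (4x4, takes a point from camera to world coordinates); the wrist camera has in their place "T_tool_cam" (4x4, takes a point from camera to tool coordinates, whose origin is the TCP and whose axes are the flange's). Camera axes: x right, y up, looking along -z (the intrinsics and any distortion apply to the point x, -y, -z); pixel columns grow to the right and rows downward; lengths in m; the calibration is good to about 2 mm. A picture is of the moment at which its call begins: read the wrist's pose just before it.
- hand_in(): hands the job in; it is judged then, once.
Trained networks look in a picture, given as the dict that the camera call returned (one of the last four; its "shot" number tells which), for a name from the list of things; names that differ only in an ending like _2 or _b are one class to them, and where a whole thing is asked for, a point or a joint stands for the part that bears it (a point fixed in the world has none). Each returns a list of dicts, best first, with "p" (0 to 1); they miss things now and then, are a little off and sometimes report something else, mostly with a low value. They report only what shows in the picture. A call takes as long as a camera call. They do not tell look-alikes from the thing itself.
- search_frame(label, picture): "at" ([column, row] as shares, 0 to 1, of the picture: columns of its width, rows of its height, amid what is visible of it).
- spot_point(label, picture): "at" ([column, row] as shares, 0 to 1, of the picture: columns of its width, rows of its height: a listed point, or the origin of a listed thing).
The state is a dict: "time_s": time; "qpos": joint angles; "joint_vel": joint speeds; "tau": joint torques, N m; "ee_pos": TCP position; "eef_rot": TCP orientation; "force": force on the tool from outside, world axes, zero at the start; "moment": the same for the moment, N m; "grip_width": finger opening in m; "grip_force": force on a finger pad.
Only numpy, scipy, OpenCV 4.12 (cv2) and the standard library are available. Lean on these libraries where they do the work, as an engineer would, in place of code of your own. Each camera call takes 0.05 s, during which the arm holds its last target. There are 200 camera calls.

TASK

Lift the red lid by its black knob off the white canister that leans in its stand, and lay it gently, right way up and flat, near the middle of the pile of flattened cartons: lower it until it rests, neither dropping it nor pressing hard. Then pick up the stray blue plug and drop it into the open canister. Leave the red plug and the jar where they are.

Things in the scene. Friction and masses are not known exactly. Their poses are not given: they have to be found in the camera images.
- canister: White round canister with a blue band, outside diameter 130 mm, inside 122 mm, 110 mm long, fixed in a dark steel stand and leaning 35 degrees from vertical. Origin: centre of its underside; z runs up its axis and out of the mouth (rim at z = 110 mm, inner floor at 8 mm), y is level, x points up towards the high side of the mouth.
- lamp_bar (a point): Middle of a level aluminium lamp bar, 18 mm square, 240 mm long, its length along the canister's y axis, 265 mm above the table, over the mouth's centre and about 100 mm above the knob, on two posts behind. A gripper coming straight down on the knob meets it; one coming along the canister's axis clears it by about 30 mm.
- lid: Loose red lid, 0.18 to 0.35 kg: plate of diameter 140 mm, 6 mm thick, over a locating disc of diameter 114 mm, 8 mm deep, that sits in the canister's mouth with 4 mm of play each side. Origin: centre of the disc's underside; z points out through the knob; plate top at z = 14 mm. At the start it lies on the canister's rim, its z along the canister's.
- knob: Black round knob fixed on the lid's centre. Origin: centre of the plate's top, z as the lid's. Neck of diameter 18 mm up to z = 12 mm, grip of diameter 28 mm from z = 12 to 36 mm.
- pallet: Blue-painted board 210 x 210 x 8 mm lying on the table, with a level pile of flattened cartons, 184 x 184 mm, centred on it. Origin: centre of the board's underside, on the table. The pile is rigid and carries the lid; its top is at an unmeasured height, somewhere from 13 to 63 mm above the table, different each time.
- blue_plug: Loose blue plastic plug, a cylinder of diameter 30 mm and 45 mm high with a white stripe, 40 g, standing upright on the table. Origin: centre of its underside, z along its axis.
- blue_plug_mid (a point): The middle of the blue plug, 22.5 mm above its underside.
- red_plug: Loose red plug of the same size as the blue one, standing on the table; not to be disturbed. Origin: centre of its underside.
- jar: Glass jar with a red cap, diameter 64 mm, 85 mm high; bystander. Origin: centre of its underside.
Things that resemble listed ones, but are neither listed nor needed, are in the scene too. There is more than one size of the blue_plug; the one meant has the size given above. Several things have the shape of the lid; the one meant has the colours described above.

How it is judged:
By the outcome, as a careful person would: the job done as asked, in the order asked, and still so for the second after the job is handed in, with the robot touching nothing.
It also fails if it takes over 72 s, if anything falls off the work surface, if the arm or the gripper's body presses on something with over 40 N, if the wrist force passes 120 N, or if a joint passes its speed limit or range.

## Working session

There is one attempt and no reset: what is moved stays moved. The work goes in short steps, Python scripts to look and compute and a tool call to move; the robot and the scene stay as the last step left them, time stands still between calls to the robot, and variables do not carry over. Pictures are saved under pics/ and viewed, at most 10 in all, crops included, and the job is handed in when it is done.

Besides the shell and the picture viewer there is one more tool, called after ">>>" as a command line: name --argument value ..., lists and objects as JSON in quotes. jog_arm: Moves the arm, as the interface text tells. Its arguments: {"type":"object","properties":{"rows":{"type":"array","items":{"type":"array"}},"squeeze":{"type":"number"}},"required":["rows"]}

```bash
mkdir -p pics; ls
cat > h.py <<'E'
import numpy as np, cv2
from station import *
from scipy.spatial.transform import Rotation as R
def cloud(c):
    z=c["range_z"];K=c["K"];h,w=z.shape
    u,v=np.meshgrid(np.arange(w),np.arange(h))
    P=np.stack([(u-K[0,2])/K[0,0]*z,-(v-K[1,2])/K[1,1]*z,-z],-1)
    if "world_from_camera" in c: T=np.array(c["world_from_camera"])
    else:
        T=np.eye(4);o=c["obs"];T[:3,:3]=R.from_euler('xyz',o["eef_rot"]).as_matrix();T[:3,3]=o["ee_pos"];T=T@np.array(c["T_tool_cam"])
    W=P@T[:3,:3].T+T[:3,3]; W[z==0]=np.nan
    return W
def shot(n):
    o=get_obs();c=camera(n);c["obs"]=o;return c
def save(c,name,crop=None,s=1):
    im=c["image"]
    if crop: im=im[crop[1]:crop[3],crop[0]:crop[2]]
    cv2.imwrite("pics/"+name,cv2.resize(im[:,:,::-1],None,fx=s,fy=s,interpolation=cv2.INTER_CUBIC))
E
python3 - <<'E'
from h import *
for n in ["scene","top"]:
    c=shot(n);W=cloud(c);save(c,n+".png")
    print(n, [k for k in c if k not in("image","range_z")], c["K"].tolist())
    for l in ["canister","lid","knob","pallet","blue_plug","red_plug","jar","lamp_bar"]:
        for f in (search_frame,spot_point):
            try:
                for d in f(l,c)[:4]:
                    u,v=int(d["at"][0]*560),int(d["at"][1]*420)
                    if d["p"]>.2: print(n,l,f.__name__[:6],round(d["p"],2),(u,v),W[min(v,419),min(u,559)].round(3))
            except Exception as e: print(l,f.__name__,e)
E
```

```text
pics
scene ['K', 'world_from_camera', 'shot', 'obs'] [[477.6376475572019, 0.0, 273.8008484602737], [0.0, 477.6376475572019, 212.76029444384446], [0.0, 0.0, 1.0]]
scene canister call 0.63 (339, 223) [0.625 0.318 0.109]
scene canister call 0.56 (314, 201) [0.58  0.259 0.149]
scene canister call 0.56 (336, 222) [0.625 0.31  0.113]
scene lid call 0.91 (311, 200) [0.588 0.249 0.162]
scene lid call 0.74 (413, 217) [0.536 0.561 0.015]
scene lid call 0.82 (315, 204) [0.586 0.261 0.145]
scene lid call 0.6 (415, 223) [0.563 0.557 0.019]
scene knob call 0.58 (418, 220) [0.566 0.561 0.033]
scene knob call 0.64 (311, 201) [0.589 0.249 0.159]
scene knob call 0.54 (417, 222) [0.563 0.562 0.022]
scene pallet call 0.7 (115, 271) [ 0.654 -0.252  0.028]
scene pallet call 0.81 (117, 268) [ 0.644 -0.248  0.027]
scene blue_plug call 0.81 (238, 207) [0.478 0.068 0.049]
scene blue_plug call 0.64 (188, 210) [ 0.476 -0.07   0.05 ]
scene blue_plug call 0.55 (212, 224) [ 0.523 -0.006  0.035]
scene blue_plug call 0.9 (191, 218) [ 0.478 -0.066  0.019]
scene blue_plug call 0.81 (235, 215) [0.477 0.058 0.017]
scene
[... 1324 characters left out ...]
e_plug call 0.49 (329, 242) [0.513 0.007 0.045]
top blue_plug call 0.47 (305, 259) [0.463 0.075 0.066]
top blue_plug call 0.77 (306, 260) [0.461 0.072 0.065]
top blue_plug call 0.75 (352, 263) [ 0.455 -0.054  0.062]
top blue_plug call 0.5 (329, 242) [0.513 0.007 0.045]
top blue_plug call 0.21 (330, 247) [0.499 0.004 0.048]
top red_plug call 0.51 (329, 195) [0.646 0.007 0.048]
top red_plug call 0.44 (328, 197) [0.641 0.01  0.044]
top jar call 0.6 (336, 162) [ 0.733 -0.008  0.086]
top jar call 0.73 (335, 166) [ 0.722 -0.006  0.084]
top lamp_bar call 0.55 (218, 223) [0.543 0.302 0.176]
top lamp_bar call 0.47 (332, 244) [ 0.507 -0.001  0.046]
top lamp_bar call 0.79 (230, 201) [0.582 0.264 0.273]
```

View pics/scene.png

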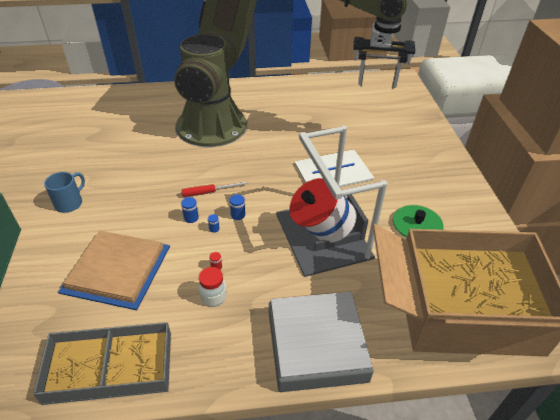

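View pics/top.png

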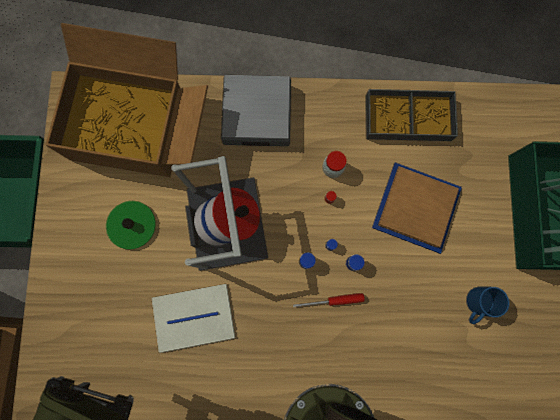

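The red plate at scene (311,200), top (240,213) is the lid. The green one at scene (417,220) is a look-alike. Of the three blue plugs, at scene (190,210), (238,207) and (213,223), only the last measures about 45 mm high, at roughly (0.513, 0.005); the other two are about 65 mm. Next I'll fit the geometry and make an enlarged crop.

Run:
```python
from h import *
o=get_obs();print({k:np.round(v,3).tolist() for k,v in o.items()})
def plane(P):
    for _ in range(6):
        c=P.mean(0);n=np.linalg.svd(P-c,full_matrices=False)[2][2];d=(P-c)@n;k=abs(d)<max(.002,1.5*d.std());P=P[k]
    n*=np.sign(n[2]);return c,n,len(P)
for nm in ["scene","top"]:
    c=shot(nm);W=cloud(c);I=c["image"].astype(int);r,g,b=I[...,0],I[...,1],I[...,2]
    red=(r>90)&(r>2.2*g)&(r>2.2*b)&(abs(W[...,0]-.58)<.12)&(abs(W[...,1]-.26)<.12)&(W[...,2]>.08)
    cc,n,k=plane(W[red]);P=W[red];P=P[abs((P-cc)@n)<.004]
    e1=np.cross(n,[0,0,1]);e1/=np.linalg.norm(e1);e2=np.cross(n,e1);uv=np.stack([(P-cc)@e1,(P-cc)@e2],1).astype(np.float32)
    (ce,rad)=cv2.minEnclosingCircle(uv)
    C=cc+ce[0]*e1+ce[1]*e2
    print(nm,"lid n",n.round(3),"tilt",np.degrees(np.arccos(n[2])).round(1),"plate ctr",C.round(4),"rad",round(rad,4),k)
    Wn=W.reshape(-1,3);q=Wn-C;h=q@n;rr=np.linalg.norm(q-h[:,None]*n,axis=1)
    m=(h>.031)&(h<.042)&(rr<.03);print(" knob top pts",m.sum(),np.nanmedian(Wn[m],0).round(4),np.median(h[m]).round(4))
    m=(abs(W[...,2]-.265)<.03)&(np.linalg.norm(W[...,:2]-[.583,.265],axis=-1)<.1)
    B=W[m];B=B[B[:,2]>.255];dd=np.linalg.svd(B-B.mean(0),full_matrices=False)[2][0];print(" bar",B.mean(0).round(4),dd.round(3),B.min(0).round(3),B.max(0).round(3))
    # pallet
    m=(abs(W[...,0]-.63)<.06)&(abs(W[...,1]+.245)<.06);print(" pile z",np.nanmedian(W[m][:,2]).round(4),np.nanstd(W[m][:,2]).round(4))
    m=(W[...,2]>.012)&(abs(W[...,0]-.63)<.16)&(abs(W[...,1]+.245)<.16)
    print(" pile rect",cv2.minAreaRect(W[m][:,:2].astype(np.float32)))
    for nmz,x,y in [("blue",.513,.005),("b2",.478,-.066),("b3",.477,.065),("red",.65,.005)]:
        m=(np.hypot(W[...,0]-x,W[...,1]-y)<.03)&(W[...,2]>.012);Q=W[m];t=np.nanpercentile(Q[:,2],90);T=Q[Q[:,2]>t-.006]
        print(" ",nmz,"top",t.round(4),T.mean(0).round(4),np.ptp(T,0).round(3))
    if nm=="top": save(c,"crop.png",(170,140,370,290),4)
T=np.array(camera("wrist")["T_tool_cam"]);print(T.round(3))
```

```text
{'time_s': 1.7, 'qpos': [1.24, 0.3, 1.521, -0.0, 1.321, -0.067], 'joint_vel': [0.0, 0.002, 0.001, 0.002, -0.001, -0.001], 'tau': [0.002, -53.166, -35.292, 0.071, 0.021, -0.0], 'ee_pos': [0.143, 0.531, 0.205], 'eef_rot': [-3.142, 0.0, 2.878], 'force': [-0.388, 0.069, -0.061], 'moment': [-0.01, -0.001, 0.093], 'grip_force': 0.0, 'grip_width': 0.094}
scene lid n [ 0.112 -0.56   0.821] tilt 34.8 plate ctr [0.5751 0.2563 0.1443] rad 0.0701 1057
 knob top pts 79 [0.5789 0.2357 0.1729] 0.0356
 bar [0.5899 0.2643 0.2718] [0.98 0.2  0.  ] [0.486 0.237 0.258] [0.682 0.3   0.278]
 pile z 0.0288 0.0019
 pile rect ((0.5786120891571045, -0.2328704297542572), (0.2018946260213852, 0.3056251108646393), 69.4061508178711)
  blue top 0.0463 [ 0.5091 -0.0042  0.0447] [0.034 0.028 0.009]
  b2 top 0.0655 [ 0.4651 -0.0684  0.064 ] [0.032 0.039 0.011]
  b3 top 0.0657 [0.4658 0.0649 0.0643] [0.034 0.041 0.009]
  red top 0.0464 [ 0.6459 -0.0016  0.0448] [0.029 0.028 0.009]
top lid n [ 0.107 -0.565  0.818] tilt 35.1 plate ctr [0.5745 0.2596 0.1453] rad 0.0702 264
 knob top pts 85 [0.578  0.2406 0.1749] 0.0355
 bar [0.5817 0.2688 0.2745] [-0.98  -0.201  0.   ] [0.485 0.241 0.259] [0.681 0.311 0.282]
 pile z 0.0299 0.0027
 pile rect ((0.6309505105018616, -0.23306572437286377), (0.25128838419914246, 0.2076772153377533), 69.86803436279297)
  blue top 0.0488 [5.083e-01 1.000e-04 4.630e-02] [0.028 0.028 0.01 ]
  b2 top 0.0686 [ 0.4635 -0.0647  0.066 ] [0.03  0.039 0.009]
  b3 top 0.0685 [0.4647 0.0682 0.0661] [0.035 0.039 0.009]
  red top 0.0491 [0.6445 0.0028 0.0463] [0.027 0.026 0.009]
[[ 0.     0.967  0.255  0.074]
 [ 1.    -0.    -0.001  0.   ]
 [-0.     0.255 -0.967 -0.179]
 [ 0.     0.     0.     1.   ]]
```

View pics/crop.png

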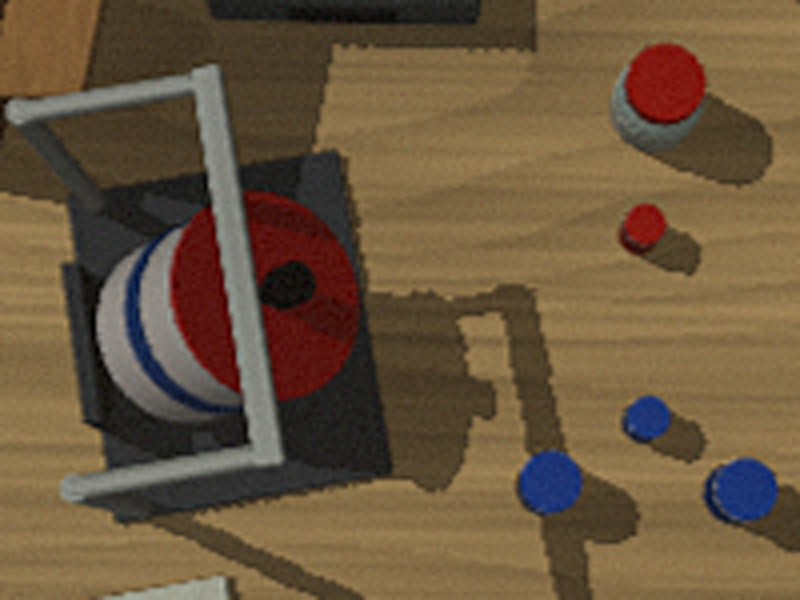

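The crop confirms the red lid with its black knob at crop (265,290), partly under the lamp bar, and the 30 mm blue plug at crop (648,417). The taller plugs at (550,480) and (740,490) are decoys. A row can only turn about the tool's z, so the tool stays vertical unless a reach limit tilts it. I'll test how the arm behaves when pushed past its reach, up high and clear of everything.

>>> jog_arm --rows '[[[0,0.02,-0.04],0,0.094],[[0,0.02,-0.04],0,0.094],[[0,0.04,-0.03],0,0.094],[[0,0.04,0],0,0.094],[[0,0.04,0],0,0.094],[[0,0.04,0],0,0.094],[[0,0.04,0],0,0.094],[[0,0.04,0],0,0.094],[[0,0.04,0],0,0.094],[[0,0.04,0],0,0.094]]'

```text
time_s: 2.68
ee_pos: [0.2095, 0.7746, 0.2786]
eef_rot: [3.124, -0.001, 2.878]
force: [1.5, 0.9, -3.1]
grip_width: 0.0943
grip_force: 0.0
```

>>> jog_arm --rows '[[[0,0.04,0],0,0.094],[[0,0.04,0],0,0.094],[[0,0.04,0],0,0.094],[[0,0.04,0],0,0.094],[[0,0.04,0],0,0.094],[[0,0.04,0],0,0.094]]'

```text
time_s: 3.18
ee_pos: [0.2244, 0.8298, 0.2382]
eef_rot: [2.975, 0.0, 2.878]
force: [0.5, -0.4, 0.4]
grip_width: 0.094
grip_force: 0.0
```

Run:
```python
from h import *
o=get_obs();print({k:np.round(v,4).tolist() for k,v in o.items()})
```

```text
{'time_s': 3.1833, 'qpos': [1.2618, 1.067, 0.2358, 0.0075, 1.6721, -0.0438], 'joint_vel': [0.0016, 0.0873, -0.0038, 0.0122, -0.3651, 0.0034], 'tau': [0.0011, -91.0988, -37.4154, 0.0662, 0.3199, 0.009], 'ee_pos': [0.2244, 0.8298, 0.2382], 'eef_rot': [2.9747, 0.0, 2.8778], 'force': [0.4608, -0.4123, 0.3733], 'moment': [-0.0295, 0.0419, 0.0223], 'grip_force': 0.0, 'grip_width': 0.094}
```

Overreaching does tilt the tool, and the tilt persists. Before swinging round to get the right tilt heading (about 101°), I'll check that the area is free.

Run:
```python
from h import *
for nm in ["scene","top"]:
    c=shot(nm);W=cloud(c).reshape(-1,3);W=W[np.isfinite(W[:,0])]
    print(nm)
    for y in np.arange(.4,1.25,.1):
        print(round(y,1),[ (lambda Q: f"{Q[:,2].max():.2f}" if len(Q)>3 else "  - ")(W[(abs(W[:,0]-x)<.05)&(abs(W[:,1]-y)<.05)]) for x in np.arange(-.6,.7,.1)])
```

```text
scene
0.4 ['  - ', '  - ', '  - ', '0.01', '0.01', '0.01', '0.01', '0.48', '0.48', '0.02', '0.27', '0.14', '0.12']
0.5 ['  - ', '  - ', '  - ', '0.01', '0.01', '0.01', '0.01', '0.01', '0.49', '0.02', '0.02', '0.02', '0.02']
0.6 ['  - ', '  - ', '  - ', '0.01', '0.01', '0.01', '0.01', '0.01', '0.50', '0.01', '0.01', '0.05', '0.05']
0.7 ['  - ', '  - ', '  - ', '0.01', '0.01', '0.01', '0.01', '0.01', '0.50', '0.51', '0.01', '0.01', '0.01']
0.8 ['  - ', '  - ', '  - ', '0.01', '0.01', '0.01', '0.01', '0.01', '0.46', '0.51', '0.01', '0.01', '0.01']
0.9 ['  - ', '  - ', '  - ', '  - ', '  - ', '  - ', '  - ', '  - ', '0.39', '0.39', '  - ', '  - ', '  - ']
1.0 ['-0.12', '-0.13', '-0.13', '  - ', '  - ', '  - ', '  - ', '  - ', '  - ', '  - ', '  - ', '  - ', '  - ']
1.1 ['-0.12', '-0.12', '-0.12', '  - ', '-0.08', '-0.08', '-0.08', '-0.08', '-0.08', '  - ', '  - ', '  - ', '  - ']
1.2 ['-0.12', '-0.12', '-0.12', '  - ', '0.25', '0.25', '0.25', '0.21', '0.09', '  - ', '  - ', '  - ', '  - ']
top
0.4 ['  - ', '  - ', '  - ', '  - ', '  - ', '  - ', '0.01', '0.01', '0.49', '0.03', '0.28', '0
[... 194 characters left out ...]
.52', '0.01', '0.01', '0.05', '0.06']
0.7 ['  - ', '  - ', '  - ', '  - ', '  - ', '  - ', '  - ', '0.01', '0.01', '0.01', '0.01', '0.01', '0.01']
0.8 ['  - ', '  - ', '  - ', '  - ', '  - ', '  - ', '  - ', '0.01', '0.01', '0.01', '0.01', '0.01', '0.01']
0.9 ['  - ', '  - ', '  - ', '  - ', '  - ', '  - ', '  - ', '  - ', '0.00', '0.00', '0.00', '0.00', '0.00']
1.0 ['  - ', '  - ', '  - ', '  - ', '  - ', '  - ', '  - ', '  - ', '  - ', '  - ', '  - ', '  - ', '  - ']
1.1 ['  - ', '  - ', '  - ', '  - ', '  - ', '  - ', '  - ', '-0.41', '-0.40', '  - ', '  - ', '-0.44', '-0.44']
1.2 ['  - ', '  - ', '  - ', '  - ', '  - ', '  - ', '  - ', '  - ', '-0.44', '-0.73', '-0.74', '-0.44', '-0.44']
```

>>> jog_arm --rows '[[[0.037,-0.018,-0.005],0,0.094],[[0.037,-0.018,-0.005],0,0.094],[[0.037,-0.018,-0.005],0,0.094],[[0.037,-0.018,-0.005],0,0.094],[[0.037,-0.018,-0.005],0,0.094],[[0.037,-0.018,-0.005],0,0.094],[[0.037,-0.018,-0.005],0,0.094],[[0.037,-0.016,-0.005],0,0.094],[[0.037,-0.016,-0.005],0,0.094],[[0.037,-0.016,-0.005],0,0.094],[[0.037,-0.016,-0.005],0,0.094],[[0.037,-0.016,-0.005],0,0.094]]'

```text
time_s: 4.28
ee_pos: [-0.2552, 0.7404, 0.2651]
eef_rot: [2.975, 0.0, 2.878]
force: [0.6, 0.4, -0.1]
grip_width: 0.094
grip_force: 0.0
```

>>> jog_arm --rows '[[[0.022,0.034,0],0,0.094],[[0.022,0.034,0],0,0.094],[[0.022,0.034,0],0,0.094],[[0.022,0.034,0],0,0.094],[[0.022,0.034,0],0,0.094],[[0.022,0.034,0],0,0.094],[[0.022,0.034,0],0,0.094],[[0.022,0.034,0],0,0.094]]'

```text
time_s: 4.95
ee_pos: [-0.2797, 0.8401, 0.2511]
eef_rot: [2.862, -0.073, 2.894]
force: [-0.0, -0.2, 0.4]
grip_width: 0.0943
grip_force: 0.0
```

```bash
cat >> h.py <<'E'
def st():
    o=get_obs();M=R.from_euler('xyz',o["eef_rot"]).as_matrix();z=M[:,2]
    print("t",round(o["time_s"],2),"p",np.round(o["ee_pos"],4),"q",np.round(o["qpos"],3),"F",np.round(o["force"],1))
    print("toolx",M[:,0].round(3),"y",M[:,1].round(3),"z",z.round(3),"tilt %.1f az %.1f"%(np.degrees(np.arccos(-z[2])),np.degrees(np.arctan2(z[1],z[0]))),"grip",o["grip_width"],o["grip_force"])
    return np.array(o["ee_pos"]),M
E
python3 -c "
from h import *
st()"
```

```text
t 4.95 p [-0.2797  0.8401  0.2511] q [ 1.877  1.06   0.235 -0.086  1.57   0.552] F [-0.  -0.2  0.4]
toolx [-0.967  0.244  0.073] y [0.255 0.927 0.275] z [-0.     0.284 -0.959] tilt 16.5 az 90.0 grip 0.09430269999907862 0.0
```

>>> jog_arm --rows '[[[0.022,0.031,0.011],0,0.094],[[0.022,0.031,0.011],0,0.094],[[0.022,0.031,0.011],0,0.094],[[0.022,0.031,0.011],0,0.094],[[0.022,0.031,0.011],0,0.094],[[0.022,0.031,0.011],0,0.094],[[0.022,0.031,0.011],0,0.094]]'

```text
time_s: 5.53
ee_pos: [-0.3006, 0.8968, 0.2018]
eef_rot: [2.727, -0.156, 2.925]
force: [0.3, -0.8, -0.1]
grip_width: 0.094
grip_force: 0.0
```

```bash
python3 -c "
from h import *
st()"
```

```text
t 5.53 p [-0.3006  0.8968  0.2018] q [ 1.878  1.138  0.236 -0.081  1.334  0.559] F [ 0.3 -0.8 -0.1]
toolx [-0.965  0.213  0.156] y [0.258 0.88  0.398] z [-0.052  0.424 -0.904] tilt 25.3 az 97.0 grip 0.09401218140942569 0.0
```

>>> jog_arm --rows '[[[0.022,0.03,0.017],0,0.094],[[0.022,0.03,0.017],0,0.094],[[0.022,0.03,0.017],0,0.094],[[0.022,0.03,0.017],0,0.094],[[0.022,0.03,0.017],0,0.094],[[0.022,0.03,0.017],0,0.094],[[0.022,0.03,0.017],0,0.094]]'

```text
time_s: 6.12
ee_pos: [-0.3218, 0.9432, 0.1694]
eef_rot: [2.585, -0.237, 2.968]
force: [-0.1, 0.8, 0.1]
grip_width: 0.0937
grip_force: 0.0
```

```bash
python3 -c "
from h import *
st()"
```

```text
t 6.12 p [-0.3218  0.9432  0.1694] q [ 1.882  1.202  0.236 -0.078  1.108  0.566] F [-0.1  0.8  0.1]
toolx [-0.957  0.168  0.235] y [0.269 0.815 0.514] z [-0.105  0.555 -0.825] tilt 34.4 az 100.7 grip 0.09368448801621106 0.0
```

>>> jog_arm --rows '[[[0,0,-0.035],6.5,0.094],[[0,0,-0.035],6.5,0.094],[[0,0,-0.035],6.5,0.094],[[0,0,-0.035],6.5,0.094],[[0,0,-0.035],6.5,0.094],[[0,0,-0.035],6.5,0.094],[[0,0,-0.035],6.5,0.094],[[0,0,-0.035],6.5,0.094],[[0,0,-0.035],6.5,0.094],[[0,0,-0.035],6.5,0.094]]'

```text
time_s: 6.95
ee_pos: [-0.2844, 0.7473, 0.4606]
eef_rot: [3.14, -0.6, 1.76]
force: [0.4, -0.1, -0.2]
grip_width: 0.0938
grip_force: 0.0
```

```bash
cat >> h.py <<'E'
def to(g):
    p,M=st();d=M.T@(np.array(g)-p);print("tool shift",d.round(4),"rows>=",(np.abs(np.linalg.norm(d))/.0415).round(1))
E
python3 -c "
from h import *
to([.1,.6,.45]);to([.589,.185,.251])"
```

```text
t 6.95 p [-0.2844  0.7473  0.4606] q [ 1.919  0.515  0.754 -0.095  1.279  1.73 ] F [ 0.4 -0.1 -0.2]
toolx [-0.155  0.81   0.565] y [0.982 0.188 0.001] z [-0.105  0.555 -0.825] tilt 34.4 az 100.7 grip 0.09383410542909049 0.0
tool shift [-0.1851  0.3499 -0.1135] rows>= 9.9
t 6.95 p [-0.2844  0.7473  0.4606] q [ 1.919  0.515  0.754 -0.095  1.279  1.73 ] F [ 0.4 -0.1 -0.2]
toolx [-0.155  0.81   0.565] y [0.982 0.188 0.001] z [-0.105  0.555 -0.825] tilt 34.4 az 100.7 grip 0.09383410542909049 0.0
tool shift [-0.7098  0.7521 -0.2311] rows>= 25.5
```

>>> jog_arm --rows '[[[-0.0154,0.0292,-0.0095],0,0.094],[[-0.0154,0.0292,-0.0095],0,0.094],[[-0.0154,0.0292,-0.0095],0,0.094],[[-0.0154,0.0292,-0.0095],0,0.094],[[-0.0154,0.0292,-0.0095],0,0.094],[[-0.0154,0.0292,-0.0095],0,0.094],[[-0.0154,0.0292,-0.0095],0,0.094],[[-0.0154,0.0292,-0.0095],0,0.094],[[-0.0154,0.0292,-0.0095],0,0.094],[[-0.0154,0.0292,-0.0095],0,0.094],[[-0.0154,0.0292,-0.0095],0,0.094],[[-0.0154,0.0292,-0.0095],0,0.094]]'

```text
time_s: 7.95
ee_pos: [0.1019, 0.6022, 0.4503]
eef_rot: [3.136, -0.601, 1.768]
force: [0.2, 0.4, 0.9]
grip_width: 0.0938
grip_force: 0.0
```

```bash
python3 -c "
from h import *
to([.5,.25,.45])"
```

```text
t 7.95 p [0.1019 0.6022 0.4503] q [1.212 0.048 1.368 0.319 1.213 0.983] F [0.2 0.4 0.9]
toolx [-0.162  0.809  0.565] y [0.981 0.193 0.004] z [-0.105  0.555 -0.825] tilt 34.4 az 100.8 grip 0.09382141693401587 0.0
tool shift [-0.3494  0.3227 -0.2374] rows>= 12.8
```

>>> jog_arm --rows '[[[-0.026,0.024,-0.0175],0,0.094],[[-0.026,0.024,-0.0175],0,0.094],[[-0.026,0.024,-0.0175],0,0.094],[[-0.026,0.024,-0.0175],0,0.094],[[-0.026,0.024,-0.0175],0,0.094],[[-0.026,0.024,-0.0175],0,0.094],[[-0.026,0.024,-0.0175],0,0.094],[[-0.026,0.024,-0.0175],0,0.094],[[-0.026,0.024,-0.0175],0,0.094],[[-0.026,0.024,-0.0175],0,0.094],[[-0.026,0.024,-0.0175],0,0.094],[[-0.026,0.024,-0.0175],0,0.094]]'

```text
time_s: 8.95
ee_pos: [0.4564, 0.288, 0.4485]
eef_rot: [3.136, -0.6, 1.768]
force: [0.2, 1.2, -0.0]
grip_width: 0.0941
grip_force: 0.0
```

```bash
python3 -c "
from h import *
to([.589,.185,.251]);to([.596,.15,.36])"
```

```text
t 8.95 p [0.4564 0.288  0.4485] q [0.204 0.128 1.285 0.605 1.691 0.095] F [ 0.2  1.2 -0. ]
toolx [-0.162  0.809  0.565] y [0.981 0.193 0.005] z [-0.105  0.555 -0.825] tilt 34.4 az 100.7 grip 0.09408195462551526 0.0
tool shift [-0.2164  0.1093  0.0918] rows>= 6.2
t 8.95 p [0.4564 0.288  0.4485] q [0.204 0.128 1.285 0.605 1.691 0.095] F [ 0.2  1.2 -0. ]
toolx [-0.162  0.809  0.565] y [0.981 0.193 0.005] z [-0.105  0.555 -0.825] tilt 34.4 az 100.7 grip 0.09408195462551526 0.0
tool shift [-0.1843  0.1099 -0.0183] rows>= 5.2
```

Move above the axis in x and y first, then part of the way down it, and check with the wrist camera.

>>> jog_arm --rows '[[[-0.031,0.0182,0],0,0.094],[[-0.031,0.0182,0],0,0.094],[[-0.031,0.0182,0],0,0.094],[[-0.031,0.0182,0],0,0.094],[[-0.031,0.0182,0],0,0.094],[[-0.031,0.0182,0],0,0.094],[[-0.015,0,0.02],0,0.094],[[-0.015,0,0.02],0,0.094],[[0,0,0],0,0.094]]'

```text
time_s: 9.7
ee_pos: [0.5924, 0.1577, 0.2886]
eef_rot: [-3.138, -0.602, 1.762]
force: [1.0, 0.4, -0.6]
grip_width: 0.0942
grip_force: 0.0
```

```bash
cat > lid.py <<'E'
from h import *
C=np.array([.5748,.258,.1448]);n0=np.array([.1095,-.5625,.8195])
c=shot("wrist");W=cloud(c);save(c,"w_%d.png"%int(c["obs"]["time_s"]*100))
I=c["image"].astype(int);r,g,b=I[...,0],I[...,1],I[...,2]
h=(W-C)@n0
red=(r>70)&(r>2.2*g)&(r>2.2*b)&(np.linalg.norm(W-C,axis=-1)<.1)&(abs(h)<.012)
P=W[red]
for _ in range(5):
    m=P.mean(0);n=np.linalg.svd(P-m,full_matrices=False)[2][2];d=(P-m)@n;P=P[abs(d)<max(.0015,2*d.std())]
n*=np.sign(n[2]);e1=np.cross(n,[0,0,1]);e1/=np.linalg.norm(e1);e2=np.cross(n,e1)
ce,rad=cv2.minEnclosingCircle(np.stack([(P-m)@e1,(P-m)@e2],1).astype(np.float32));Cw=m+ce[0]*e1+ce[1]*e2
print("wrist: n",n.round(4),"C",Cw.round(4),"rad",round(rad,4),len(P))
h=(W-Cw)@n;k=(h>.030)&(h<.042)&(np.linalg.norm(W-Cw,axis=-1)<.06);K=W[k]
print("knobtop",len(K),K.mean(0).round(4),"ext",[np.ptp((K-m)@e).round(3) for e in(e1,e2)],"h",np.median(h[k]).round(4),"resid from axis",(np.cross(K.mean(0)-Cw,n)).round(4))
p,M=st();print("tool shift to C+6mm n",(M.T@(Cw+.006*n-p)).round(4),"knob-based xy",(M.T@(K.mean(0)-.030*n-p)).round(4),"n in tool",(M.T@n).round(4))
E
python3 lid.py
```

```text
wrist: n [ 0.1116 -0.5629  0.819 ] C [0.5736 0.2572 0.1435] rad 0.0696 11172
knobtop 625 [0.5773 0.2378 0.1733] ext [np.float64(0.027), np.float64(0.027)] h 0.0359 resid from axis [0.0009 0.0003 0.0001]
t 9.75 p [0.5928 0.1581 0.2918] q [-0.046  0.441  1.24   0.582  1.614 -0.26 ] F [ 0.4 -0.3  1.2]
toolx [-0.159  0.809  0.566] y [0.981 0.193 0.   ] z [-0.109  0.555 -0.825] tilt 34.5 az 101.1 grip 0.09401292872126495 0.0
tool shift to C+6mm n [-0.0008  0.0002  0.1734] knob-based xy [2.000e-04 1.000e-04 1.737e-01] n in tool [-0.0099  0.0011 -1.    ]
```

>>> jog_arm --rows '[[[0,0,0.028],0,0.094],[[0,0,0.028],0,0.094],[[0,0,0.028],0,0.094],[[0,0,0.028],0,0.094],[[0,0,0.02],0,0.094],[[0,0,0.02],0,0.094],[[0,0,0.01],0,0.094],[[0,0,0.01],0,0.094],[[0,0,0],0,0.094],[[0,0,0],0,0.094]]'

```text
time_s: 10.58
ee_pos: [0.5757, 0.2538, 0.1524]
eef_rot: [3.135, -0.6, 1.768]
force: [0.9, -0.3, 0.1]
grip_width: 0.0936
grip_force: 0.0
```

```bash
python3 -c "
from h import *
to([.5736+.008*.1116,.2572-.008*.563,.1435+.008*.819])"
```

```text
t 10.58 p [0.5757 0.2538 0.1524] q [ 0.11   0.532  1.437  0.627  1.287 -0.302] F [ 0.9 -0.3  0.1]
toolx [-0.162  0.809  0.565] y [0.981 0.193 0.005] z [-0.105  0.555 -0.825] tilt 34.4 az 100.7 grip 0.09358143028985244 0.0
tool shift [-0.002  -0.0014  0.0014] rows>= 0.1
```

>>> jog_arm --rows '[[[-0.001,-0.001,0.0015],0,0.06],[[0,0,0],0,0.04],[[0,0,0],0,0.02],[[0,0,0],0,0.015],[[0,0,0],0,0.015],[[0,0,0],0,0.015],[[0,0,0],0,0.015],[[0,0,0],0,0.015]]' --squeeze 35

```text
time_s: 11.25
ee_pos: [0.5744, 0.2536, 0.1494]
eef_rot: [3.137, -0.6, 1.767]
force: [0.0, -0.6, -0.3]
grip_width: 0.044
grip_force: 0.0
```

>>> jog_arm --rows '[[[0,0,0],0,0.015],[[0,0,0],0,0.015],[[0,0,0],0,0.015],[[0,0,0],0,0.015],[[0,0,0],0,0.015]]'

```text
time_s: 11.67
ee_pos: [0.5744, 0.2536, 0.1494]
eef_rot: [3.137, -0.6, 1.767]
force: [0.4, 1.0, 0.8]
grip_width: 0.0274
grip_force: 35.0
```

>>> jog_arm --rows '[[[0,0,-0.008],0,0.015],[[0,0,-0.008],0,0.015],[[0,0,-0.012],0,0.015],[[0,0,-0.015],0,0.015],[[0,0,-0.02],0,0.015],[[0,0,-0.025],0,0.015],[[0,0,-0.025],0,0.015],[[0,0,-0.025],0,0.015],[[0,0,-0.025],0,0.015],[[0,0,-0.025],0,0.015],[[0,0,-0.025],0,0.015],[[0,0,-0.025],0,0.015]]'

```text
time_s: 12.67
ee_pos: [0.5992, 0.1199, 0.3479]
eef_rot: [3.136, -0.599, 1.767]
force: [0.0, 0.6, -2.6]
grip_width: 0.0271
grip_force: 35.0
```

```bash
python3 -c "
from h import *
to([.5,-.2,.45])
save(shot('scene'),'lift.png')"
```

```text
t 12.67 p [0.5992 0.1199 0.3479] q [-0.106  0.436  1.121  0.581  1.746 -0.244] F [ 0.   0.6 -2.6]
toolx [-0.161  0.81   0.564] y [0.981 0.192 0.005] z [-0.104  0.554 -0.826] tilt 34.3 az 100.7 grip 0.027063219971100998 34.99917447566986
tool shift [-0.1855 -0.1583 -0.2514] rows>= 8.4
```

View pics/lift.png

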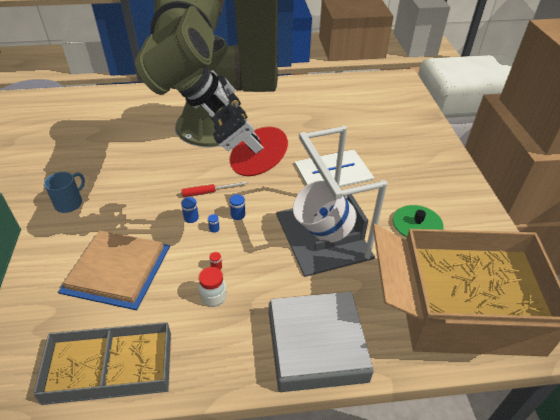

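The lid is in the gripper at pixel (260,150), and the canister is open at (325,210). Next I carry the lid to the robot's right side, where overreaching along -y will level the tool again.

>>> jog_arm --rows '[[[-0.01,-0.008,-0.013],0,0.015],[[-0.0186,-0.0158,-0.0251],0,0.015],[[-0.0186,-0.0158,-0.0251],0,0.015],[[-0.0186,-0.0158,-0.0251],0,0.015],[[-0.0186,-0.0158,-0.0251],0,0.015],[[-0.0186,-0.0158,-0.0251],0,0.015],[[-0.0186,-0.0158,-0.0251],0,0.015],[[-0.0186,-0.0158,-0.0251],0,0.015],[[-0.0186,-0.0158,-0.0251],0,0.015],[[-0.0186,-0.0158,-0.0251],0,0.015],[[-0.01,-0.008,-0.013],0,0.015]]'

```text
time_s: 13.63
ee_pos: [0.4993, -0.2035, 0.4484]
eef_rot: [3.136, -0.599, 1.765]
force: [-0.4, 0.5, -2.1]
grip_width: 0.0273
grip_force: 35.0
```

```bash
python3 -c "
from h import *
to([.15,-.6,.42])"
```

```text
t 13.63 p [ 0.4993 -0.2035  0.4484] q [-0.648  0.465  0.855  0.499  2.226 -0.614] F [-0.4  0.5 -2.1]
toolx [-0.159  0.81   0.564] y [0.982 0.19  0.004] z [-0.103  0.554 -0.826] tilt 34.3 az 100.6 grip 0.02733692928484118 34.99945878982544
tool shift [-0.2818 -0.4183 -0.1602] rows>= 12.8
```

>>> jog_arm --rows '[[[-0.012,-0.018,-0.0068],0,0.015],[[-0.0216,-0.032,-0.0123],0,0.015],[[-0.0216,-0.032,-0.0123],0,0.015],[[-0.0216,-0.032,-0.0123],0,0.015],[[-0.0216,-0.032,-0.0123],0,0.015],[[-0.0216,-0.032,-0.0123],0,0.015],[[-0.0216,-0.032,-0.0123],0,0.015],[[-0.0216,-0.032,-0.0123],0,0.015],[[-0.0216,-0.032,-0.0123],0,0.015],[[-0.0216,-0.032,-0.0123],0,0.015],[[-0.0216,-0.032,-0.0123],0,0.015],[[-0.0216,-0.032,-0.0123],0,0.015]]'

```text
time_s: 14.63
ee_pos: [0.191, -0.5533, 0.4225]
eef_rot: [3.137, -0.599, 1.766]
force: [1.1, -0.7, -1.7]
grip_width: 0.0275
grip_force: 35.0
```

```bash
python3 -c "
from h import *
to([.15,-1.0,.45])"
```

```text
t 14.63 p [ 0.191  -0.5533  0.4225] q [-1.318  0.806  0.379  0.067  2.555 -1.468] F [ 1.1 -0.7 -1.7]
toolx [-0.16   0.81   0.564] y [0.981 0.191 0.004] z [-0.105  0.554 -0.826] tilt 34.3 az 100.7 grip 0.02750161567518581 34.99981999397278
tool shift [-0.3397 -0.1257 -0.2661] rows>= 10.8
```

>>> jog_arm --rows '[[[-0.031,-0.0114,-0.0213],0,0.015],[[-0.031,-0.0114,-0.0213],0,0.015],[[-0.031,-0.0114,-0.0213],0,0.015],[[-0.031,-0.0114,-0.0213],0,0.015],[[-0.031,-0.0114,-0.0213],0,0.015],[[-0.031,-0.0114,-0.0213],0,0.015],[[-0.031,-0.0114,-0.0213],0,0.015],[[-0.031,-0.0114,-0.0213],0,0.015]]'

```text
time_s: 15.3
ee_pos: [0.1117, -0.6517, 0.3249]
eef_rot: [3.132, -0.507, 1.765]
force: [0.0, 0.7, -2.7]
grip_width: 0.0276
grip_force: 35.0
```

```bash
python3 -c "
from h import *
to([.15,-1.0,.45])"
```

```text
t 15.3 p [ 0.1117 -0.6517  0.3249] q [-1.446  0.997  0.236 -0.037  2.416 -1.66 ] F [ 0.   0.7 -2.7]
toolx [-0.169  0.858  0.486] y [0.982 0.189 0.008] z [-0.085  0.479 -0.874] tilt 29.1 az 100.0 grip 0.027639551763378453 34.999632239341736
tool shift [-0.2443 -0.0272 -0.2792] rows>= 9.0
```

>>> jog_arm --rows '[[[-0.026,0,-0.031],0,0.015],[[-0.026,0,-0.031],0,0.015],[[-0.026,0,-0.03],0,0.015],[[-0.027,0,-0.03],0,0.015],[[-0.027,0,-0.03],0,0.015],[[-0.027,0,-0.029],0,0.015],[[-0.027,0,-0.029],0,0.015],[[-0.028,0,-0.029],0,0.015],[[-0.028,0,-0.028],0,0.015],[[-0.028,0,-0.028],0,0.015]]'

```text
time_s: 16.13
ee_pos: [0.1233, -0.6834, 0.3282]
eef_rot: [3.136, -0.332, 1.765]
force: [0.5, -0.3, -2.4]
grip_width: 0.0275
grip_force: 35.0
```

```bash
python3 -c "
from h import *
to([.15,-1.0,.45])"
```

```text
t 16.13 p [ 0.1233 -0.6834  0.3282] q [-1.439  0.968  0.236 -0.019  2.27  -1.642] F [ 0.5 -0.3 -2.4]
toolx [-0.182  0.928  0.326] y [0.982 0.191 0.006] z [-0.057  0.321 -0.945] tilt 19.0 az 100.1 grip 0.02748829343419825 34.999385476112366
tool shift [-0.2588 -0.0336 -0.2183] rows>= 8.2
```

>>> jog_arm --rows '[[[-0.031,0,-0.026],0,0.015],[[-0.031,0,-0.026],0,0.015],[[-0.031,0,-0.026],0,0.015],[[-0.032,0,-0.025],0,0.015],[[-0.032,0,-0.025],0,0.015],[[-0.032,0,-0.024],0,0.015],[[-0.033,0,-0.024],0,0.015],[[-0.033,0,-0.023],0,0.015],[[-0.034,0,-0.023],0,0.015],[[-0.034,0,-0.022],0,0.015],[[-0.034,0,-0.022],0,0.015],[[-0.034,0,-0.021],0,0.015]]'

```text
time_s: 17.13
ee_pos: [0.1375, -0.7375, 0.3321]
eef_rot: [3.138, -0.089, 1.764]
force: [0.3, -0.4, -2.4]
grip_width: 0.027
grip_force: 35.0
```

```bash
python3 -c "
from h import *
to([.15,-1.0,.45])"
```

```text
t 17.13 p [ 0.1375 -0.7375  0.3321] q [-1.435e+00  9.450e-01  2.360e-01 -2.000e-03  2.049e+00 -1.628e+00] F [ 0.3 -0.4 -2.4]
toolx [-0.191  0.978  0.089] y [0.982 0.191 0.003] z [-0.014  0.088 -0.996] tilt 5.1 az 99.0 grip 0.027040209437932824 34.99951958656311
tool shift [-0.2485 -0.0376 -0.1407] rows>= 6.9
```

>>> jog_arm --rows '[[[-0.035,0,-0.02],0,0.015],[[-0.035,0,-0.02],0,0.015],[[-0.036,0,-0.018],0,0.015],[[-0.036,0,-0.018],0,0.015],[[0,0,0],0,0.015]]'

```text
time_s: 17.55
ee_pos: [0.1424, -0.7579, 0.3366]
eef_rot: [3.139, -0.002, 1.764]
force: [0.6, 0.3, -2.5]
grip_width: 0.027
grip_force: 35.0
```

```bash
cat > held.py <<'E'
from h import *
def fit(P):
    for _ in range(6):
        m=P.mean(0);n=np.linalg.svd(P-m,full_matrices=False)[2][2];d=(P-m)@n;P=P[abs(d)<max(.0015,2*d.std())]
    return m,n*np.sign(n[2]),P
p,M=st()
for nm in ["wrist","scene"]:
    c=shot(nm);W=cloud(c);I=c["image"].astype(int);r,g,b=I[...,0],I[...,1],I[...,2]
    red=(r>70)&(r>2.2*g)&(r>2.2*b)&(np.linalg.norm(W-p,axis=-1)<.1)
    m,n,P=fit(W[red]);e1=np.cross(n,[1,0,0]);e1/=np.linalg.norm(e1);e2=np.cross(n,e1)
    ce,rad=cv2.minEnclosingCircle(np.stack([(P-m)@e1,(P-m)@e2],1).astype(np.float32));C=m+ce[0]*e1+ce[1]*e2
    print(nm,"lid n",n.round(4),"tilt",np.degrees(np.arccos(n[2])).round(2),"C",C.round(4),"rad",round(rad,4),len(P),"TCP height over plate",((p-C)@n).round(4))
E
python3 held.py
```

```text
t 17.55 p [ 0.1424 -0.7579  0.3366] q [-1.433  0.938  0.236  0.003  1.969 -1.625] F [ 0.6  0.3 -2.5]
toolx [-0.192  0.981  0.002] y [0.981 0.192 0.003] z [ 0.002  0.002 -1.   ] tilt 0.2 az 42.5 grip 0.027038337920310736 34.9995356798172
wrist lid n [-0.043   0.1999  0.9789] tilt 11.8 C [ 0.1437 -0.7663  0.3306] rad 0.0696 24068 TCP height over plate 0.0076held.py:4: RuntimeWarning: Mean of empty slice.
  m=P.mean(0);n=np.linalg.svd(P-m,full_matrices=False)[2][2];d=(P-m)@n;P=P[abs(d)<max(.0015,2*d.std())]
  ret = um.true_divide(
Traceback (most recent call last):
  File "held.py", line 10, in <module>
    m,n,P=fit(W[red]);e1=np.cross(n,[1,0,0]);e1/=np.linalg.norm(e1);e2=np.cross(n,e1)
          ~~~^^^^^^^^
  File "held.py", line 4, in fit
    m=P.mean(0);n=np.linalg.svd(P-m,full_matrices=False)[2][2];d=(P-m)@n;P=P[abs(d)<max(.0015,2*d.std())]
                  ~~~~~~~~~~~~~~~~~~~~~~~~~~~~~~~~~~~~~~~~~^^^
IndexError: index 2 is out of bounds for axis 0 with size 0
```

The lid swung about 12° toward level in the grip, about the finger axis. With a light squeeze it should settle flat on contact. I'll measure the pile and the path to it.

Run:
```python
from h import *
c=shot("top");W=cloud(c)
for lo in (.018,.004):
    m=((W[...,2]>lo)&(W[...,2]<.06)&(abs(W[...,0]-.63)<.17)&(abs(W[...,1]+.245)<.17)).astype(np.uint8)
    m=cv2.morphologyEx(m,cv2.MORPH_OPEN,np.ones((3,3),np.uint8))
    k,l,s,_=cv2.connectedComponentsWithStats(m);i=1+s[1:,4].argmax();P=W[l==i]
    print(lo,cv2.minAreaRect(P[:,:2].astype(np.float32)),"z",np.median(P[:,2]).round(4))
I=c["image"].astype(int);near=(abs(W[...,0]-.63)<.17)&(abs(W[...,1]+.245)<.17)
blue=near&(I[...,2]>1.6*I[...,0])&(I[...,2]>50);P=W[blue];print("blue",blue.sum(),cv2.minAreaRect(P[:,:2].astype(np.float32)))
for y in np.arange(-.9,-.2,.1): print(round(y,1),[(lambda Q: f"{np.nanmax(Q[:,2]):.2f}" if len(Q)>3 else "-")(W[(abs(W[...,0]-x)<.05)&(abs(W[...,1]-y)<.05)]) for x in np.arange(.1,.85,.1)])
st()
to([.635,-.242,.3])
```

```text
0.018 ((0.6251158714294434, -0.25444352626800537), (0.18665757775306702, 0.1869632750749588), 70.55811309814453) z 0.0299
0.004 ((0.6251581907272339, -0.25487542152404785), (0.21370702981948853, 0.21177305281162262), 70.23099517822266) z 0.029
blue 681 ((0.5730612277984619, -0.23371568322181702), (0.21677498519420624, 0.32846397161483765), 67.58052062988281)
-0.9 ['-', '-', '-', '-', '-', '-', '-', '-']
-0.8 ['-', '-', '-', '-', '-', '-', '-', '-']
-0.7 ['-', '-', '0.00', '0.01', '0.01', '0.02', '0.01', '0.07']
-0.6 ['-', '0.01', '0.01', '0.01', '0.14', '0.11', '0.18', '0.14']
-0.5 ['-', '0.01', '0.10', '0.10', '0.15', '0.15', '0.15', '0.14']
-0.4 ['-', '0.01', '0.49', '0.10', '0.01', '0.03', '0.04', '0.06']
-0.3 ['-', '0.54', '0.54', '0.01', '0.04', '0.04', '0.04', '0.06']
t 17.7 p [ 0.1422 -0.7573  0.3362] q [-1.434  0.939  0.236  0.003  1.972 -1.625] F [-1.7 -0.5 -2.5]
toolx [-0.191  0.981  0.004] y [0.981 0.191 0.003] z [ 0.002  0.005 -1.   ] tilt 0.3 az 70.5 grip 0.027481591448384763 34.99946415424347
t 17.7 p [ 0.1422 -0.7573  0.3362] q [-1.434  0.939  0.236  0.003  1.972 -1.625] F [-1.7 -0.5 -2.5]
toolx [-0.191  0.981  0.004] y [0.981 0.191 0.003] z [ 0.002  0.005 -1.   ] tilt 0.3 az 70.5 grip 0.027481591448384763 34.99946415424347
tool shift [0.4112 0.5823 0.0395] rows>= 17.2
```

>>> jog_arm --rows '[[[0.012,0.016,0],0,0.015],[[0.0223,0.0317,0],0,0.015],[[0.0223,0.0317,0],0,0.015],[[0.0223,0.0317,0],0,0.015],[[0.0223,0.0317,0],0,0.015],[[0.0223,0.0317,0],0,0.015],[[0.0223,0.0317,0],0,0.015],[[0.0223,0.0317,0],0,0.015],[[0.0223,0.0317,0],0,0.015],[[0.0223,0.0317,0],0,0.015],[[0.0223,0.0317,0],0,0.015],[[0.0223,0.0317,0],0,0.015]]'

```text
time_s: 18.7
ee_pos: [0.4497, -0.4358, 0.3386]
eef_rot: [3.139, -0.004, 1.763]
force: [0.9, -0.4, -2.2]
grip_width: 0.0277
grip_force: 35.0
```

```bash
python3 -c "
from h import *
to([.625,-.2545,.25])"
```

```text
t 18.7 p [ 0.4497 -0.4358  0.3386] q [-0.83   0.429  1.046  0.004  1.669 -1.022] F [ 0.9 -0.4 -2.2]
toolx [-0.191  0.982  0.004] y [0.982 0.191 0.003] z [ 0.002  0.004 -1.   ] tilt 0.3 az 68.1 grip 0.027659698855471367 34.998804330825806
tool shift [0.144  0.2065 0.0897] rows>= 6.4
```

>>> jog_arm --rows '[[[0.02,0.0285,0.005],0,0.015],[[0.02,0.0285,0.01],0,0.015],[[0.02,0.0285,0.015],0,0.015],[[0.02,0.0285,0.015],0,0.015],[[0.02,0.0285,0.015],0,0.015],[[0.02,0.0285,0.015],0,0.015],[[0.015,0.022,0.015],0,0.015],[[0.009,0.0135,0.02],0,0.015],[[0,0,0.02],0,0.015],[[0,0,0.02],0,0.015],[[0,0,0.02],0,0.015],[[0,0,0.01],0,0.015]]'

```text
time_s: 19.7
ee_pos: [0.6234, -0.2553, 0.1567]
eef_rot: [-3.141, -0.006, 1.764]
force: [-0.2, 0.1, -1.9]
grip_width: 0.0274
grip_force: 35.0
```

>>> jog_arm --rows '[[[0,0,0],0,0.015],[[0,0,0],0,0.015],[[0,0,0],0,0.015],[[0,0,0],0,0.015]]' --squeeze 12

```text
time_s: 20.03
ee_pos: [0.6247, -0.2562, 0.1611]
eef_rot: [3.137, -0.003, 1.763]
force: [0.5, -0.3, -1.9]
grip_width: 0.0278
grip_force: 12.0
```

```bash
sed -i 's/\["wrist","scene"\]/["wrist"]/' held.py; python3 held.py; python3 -c "
from h import *
to([.625,-.2545,.06])"
```

```text
t 20.03 p [ 0.6247 -0.2562  0.1611] q [-0.445  0.616  1.17   0.005  1.353 -0.639] F [ 0.5 -0.3 -1.9]
toolx [-0.191  0.982  0.003] y [0.982 0.191 0.004] z [ 0.004  0.003 -1.   ] tilt 0.3 az 40.8 grip 0.027837682586057854 11.999797224998474
wrist lid n [-0.0448  0.1986  0.9791] tilt 11.75 C [ 0.6261 -0.2644  0.1551] rad 0.0694 24094 TCP height over plate 0.0076
t 20.08 p [ 0.6246 -0.2561  0.1609] q [-0.445  0.616  1.171  0.005  1.353 -0.639] F [-0.2  0.6 -2.1]
toolx [-0.191  0.982  0.003] y [0.982 0.191 0.004] z [ 0.004  0.003 -1.   ] tilt 0.3 az 44.0 grip 0.027951460421285004 11.999833881855011
tool shift [0.0012 0.0003 0.1009] rows>= 2.4
```

>>> jog_arm --rows '[[[0,0,0.01],0,0.015],[[0,0,0.02],0,0.015],[[0,0,0.02],0,0.015],[[0,0,0.015],0,0.015],[[0,0,0.01],0,0.015],[[0,0,0.008],0,0.015],[[0,0,0.005],0,0.015],[[0,0,0.003],0,0.015],[[0,0,0],0,0.015]]' --squeeze 7

```text
time_s: 20.83
ee_pos: [0.6245, -0.2555, 0.0684]
eef_rot: [3.139, -0.004, 1.763]
force: [0.8, -0.4, -2.3]
grip_width: 0.028
grip_force: 7.0
```

>>> jog_arm --rows '[[[0,0,0.002],0,0.015],[[0,0,0.002],0,0.015],[[0,0,0.002],0,0.015],[[0,0,0.002],0,0.015],[[0,0,0.002],0,0.015],[[0,0,0.002],0,0.015],[[0,0,0],0,0.015]]'

```text
time_s: 21.42
ee_pos: [0.6244, -0.2554, 0.0562]
eef_rot: [3.139, -0.004, 1.763]
force: [-0.3, -0.2, -1.2]
grip_width: 0.0279
grip_force: 7.0
```

```bash
python3 held.py
```

```text
t 21.42 p [ 0.6244 -0.2554  0.0562] q [-0.444  0.717  1.26   0.005  1.165 -0.639] F [-0.3 -0.2 -1.2]
toolx [-0.191  0.982  0.004] y [0.982 0.191 0.002] z [ 0.002  0.004 -1.   ] tilt 0.3 az 68.2 grip 0.027941083259010523 6.999928951263428
wrist lid n [-0.0276  0.122   0.9922] tilt 7.18 C [ 0.6255 -0.2623  0.0499] rad 0.0697 24498 TCP height over plate 0.0071
```

It levels as predicted: 11.75° down to 7.2°, with little force. I'll continue lowering gently.

>>> jog_arm --rows '[[[0,0,0.001],0,0.015],[[0,0,0.001],0,0.015],[[0,0,0.001],0,0.015],[[0,0,0.001],0,0.015],[[0,0,0],0,0.015],[[0,0,0],0,0.015]]'

```text
time_s: 21.97
ee_pos: [0.6244, -0.2553, 0.0523]
eef_rot: [3.139, -0.004, 1.764]
force: [0.1, -0.4, -1.5]
grip_width: 0.0275
grip_force: 7.0
```

```bash
python3 held.py
```

```text
t 21.97 p [ 0.6244 -0.2553  0.0523] q [-0.444  0.721  1.262  0.005  1.159 -0.639] F [ 0.1 -0.4 -1.5]
toolx [-0.192  0.981  0.004] y [0.981 0.192 0.002] z [ 0.001  0.004 -1.   ] tilt 0.3 az 71.7 grip 0.027491319821236874 6.9999586790800095
wrist lid n [-0.0125  0.0493  0.9987] tilt 2.92 C [ 0.6251 -0.2605  0.0458] rad 0.0697 24756 TCP height over plate 0.0068
```

>>> jog_arm --rows '[[[0,0,0.001],0,0.015],[[0,0,0.001],0,0.015],[[0,0,0.0005],0,0.015],[[0,0,0],0,0.015],[[0,0,0],0,0.015]]'

```text
time_s: 22.43
ee_pos: [0.6244, -0.2553, 0.0498]
eef_rot: [3.139, -0.004, 1.763]
force: [0.0, 0.1, -0.8]
grip_width: 0.0277
grip_force: 7.0
```

```bash
python3 held.py
```

```text
t 22.43 p [ 0.6244 -0.2553  0.0498] q [-0.444  0.724  1.264  0.005  1.155 -0.639] F [ 0.   0.1 -0.8]
toolx [-0.191  0.981  0.004] y [0.981 0.191 0.002] z [ 0.002  0.004 -1.   ] tilt 0.3 az 70.3 grip 0.02765102077571014 6.999918669462204
wrist lid n [-0.0032  0.0053  1.    ] tilt 0.35 C [ 0.625  -0.2596  0.0433] rad 0.0697 25223 TCP height over plate 0.0066
```

>>> jog_arm --rows '[[[0,0,0.0004],0,0.015],[[0,0,0],0,0.015],[[0,0,0],0,0.03],[[0,0,0],0,0.04],[[0,0,0],0,0.06],[[0,0,0],0,0.08],[[0,0,0],0,0.09],[[0,0,0],0,0.09],[[0,0,0],0,0.09],[[0,0,0],0,0.09]]'

```text
time_s: 23.32
ee_pos: [0.6244, -0.2554, 0.0496]
eef_rot: [3.139, -0.004, 1.763]
force: [-1.0, -0.3, 0.5]
grip_width: 0.0732
grip_force: 0.0
```

>>> jog_arm --rows '[[[0,0,-0.01],0,0.09],[[0,0,-0.02],0,0.09],[[0,0,-0.03],0,0.09],[[0,0,-0.04],0,0.09],[[0,0,-0.04],0,0.09],[[0,0,-0.03],0,0.09],[[0,0,0],0,0.09]]'

```text
time_s: 23.9
ee_pos: [0.6257, -0.2568, 0.2283]
eef_rot: [3.13, 0.003, 1.764]
force: [-0.2, -0.6, 1.5]
grip_width: 0.0899
grip_force: 0.0
```

Run:
```python
from h import *
p,M=st()
c=shot("top");W=cloud(c);save(c,"placed.png")
for x,y in[(.511,.002)]:
    m=(np.hypot(W[...,0]-x,W[...,1]-y)<.035)&(W[...,2]>.035)&(W[...,2]<.055);T=W[m];print("plug top",T.mean(0).round(4),np.ptp(T,0).round(3),(T.min(0)/2+T.max(0)/2).round(4))
I=c["image"].astype(int);r,g,b=I[...,0],I[...,1],I[...,2]
red=(r>60)&(r>2*g)&(r>2*b)&(abs(W[...,0]-.625)<.11)&(abs(W[...,1]+.255)<.11);P=W[red];print("lid px",red.sum(),P.mean(0).round(4) if len(P) else 0)
to([.509,-.002,.15])
```

```text
t 23.9 p [ 0.6257 -0.2568  0.2283] q [-0.445  0.573  1.083  0.005  1.475 -0.639] F [-0.2 -0.6  1.5]
toolx [-0.192  0.981 -0.003] y [0.981 0.192 0.012] z [ 0.012 -0.001 -1.   ] tilt 0.7 az -2.6 grip 0.08985786268829482 0.0
plug top [5.082e-01 5.000e-04 4.530e-02] [0.028 0.028 0.017] [0.5079 0.0011 0.0436]
lid px 1671 [ 0.6252 -0.2535  0.0481]
t 23.95 p [ 0.625  -0.2565  0.2243] q [-0.446  0.576  1.088  0.005  1.471 -0.639] F [ 0.3 -0.5 -0.2]
toolx [-0.192  0.981 -0.   ] y [0.981 0.192 0.008] z [ 0.008  0.001 -1.   ] tilt 0.5 az 9.0 grip 0.0900932424253845 0.0
tool shift [ 0.2721 -0.0658  0.0737] rows>= 7.0
```

View pics/placed.png

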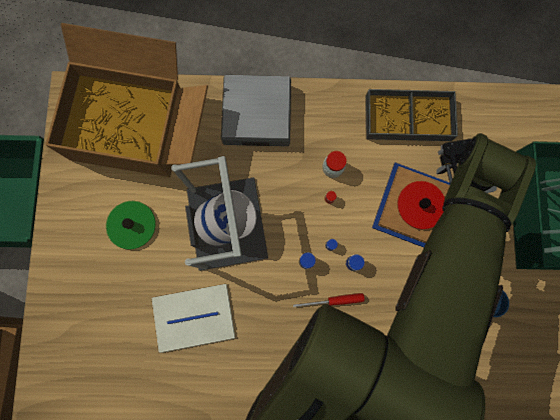

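The lid lies flat on the pile at (422,205), with its knob up. Now the small blue plug at (332,244).

>>> jog_arm --rows '[[[0.02,-0.005,0],0,0.07],[[0.033,-0.008,0],0,0.07],[[0.034,-0.008,0],0,0.07],[[0.034,-0.008,0],0,0.07],[[0.034,-0.008,0.01],0,0.07],[[0.034,-0.008,0.01],0,0.07],[[0.034,-0.008,0.02],0,0.07],[[0.033,-0.008,0.02],0,0.07],[[0.016,-0.0045,0.014],0,0.07],[[0,0,0],0,0.07],[[0,0,0],0,0.07]]'

```text
time_s: 24.87
ee_pos: [0.5073, -0.0009, 0.1459]
eef_rot: [3.141, -0.004, 1.765]
force: [0.9, 0.0, 0.7]
grip_width: 0.0697
grip_force: 0.0
```

```bash
cat > plug.py <<'E'
from h import *
c=shot("wrist");W=cloud(c);save(c,"plug_%d.png"%int(c["obs"]["time_s"]*100))
I=c["image"].astype(int);r,g,b=I[...,0],I[...,1],I[...,2]
m=(np.hypot(W[...,0]-.509,W[...,1])<.035)&(W[...,2]>.040)&(W[...,2]<.052)&(b>1.4*r)
T=W[m];ce,rad=cv2.minEnclosingCircle(T[:,:2].astype(np.float32));print("plug top",len(T),np.median(T,0).round(4),"circle",np.round(ce,4),round(rad,4))
to([ce[0],ce[1],.014])
E
python3 plug.py
```

```text
plug top 851 [ 0.5075 -0.0016  0.045 ] circle [ 0.5074 -0.0019] 0.0146
t 24.92 p [ 0.5081 -0.0017  0.1466] q [-0.078  0.265  1.71   0.005  1.166 -0.272] F [ 0.3 -0.1  0.2]
toolx [-0.192  0.981  0.004] y [0.981 0.192 0.002] z [ 0.002  0.004 -1.   ] tilt 0.3 az 69.0 grip 0.07013614719624589 0.0
tool shift [-0.0006 -0.001   0.1326] rows>= 3.2
```

Radius 14.6 mm and top at 45 mm, so it matches. Descend and grip.

>>> jog_arm --rows '[[[0,-0.001,0.02],0,0.07],[[0,0,0.03],0,0.07],[[0,0,0.03],0,0.07],[[0,0,0.025],0,0.07],[[0,0,0.017],0,0.07],[[0,0,0.01],0,0.07],[[0,0,0],0,0.05],[[0,0,0],0,0.02],[[0,0,0],0,0.02],[[0,0,0],0,0.02],[[0,0,0],0,0.02],[[0,0,0],0,0.02]]' --squeeze 15

```text
time_s: 25.92
ee_pos: [0.5075, -0.001, 0.0151]
eef_rot: [3.138, -0.004, 1.764]
force: [-0.8, 0.6, 0.3]
grip_width: 0.0336
grip_force: 0.0
```

>>> jog_arm --rows '[[[0,0,0],0,0.02],[[0,0,0],0,0.02],[[0,0,-0.01],0,0.02],[[0,0,-0.025],0,0.02],[[0,0,-0.035],0,0.02],[[0,0,-0.04],0,0.02],[[0,0,-0.04],0,0.02],[[0,0,-0.04],0,0.02],[[0,0,-0.04],0,0.02],[[0,0,-0.03],0,0.02],[[0,0,0],0,0.02]]'

```text
time_s: 26.83
ee_pos: [0.5079, -0.0021, 0.2815]
eef_rot: [3.13, -0.001, 1.764]
force: [0.6, -0.2, -0.8]
grip_width: 0.03
grip_force: 15.0
```

Run:
```python
from h import *
save(shot("wrist"),"held.png")
d=np.array([.19,-.98]);m=np.array([.573,.2606])+.026*d
print(m);to([m[0],m[1],.27])
c=shot("top");W=cloud(c);B=W[(abs(W[...,2]-.268)<.02)&(np.linalg.norm(W[...,:2]-[.583,.265],axis=-1)<.05)]
print("bar offset of target along lean",((B[:,:2]-m)@d).min().round(4),((B[:,:2]-m)@d).max().round(4),"top",np.median(B[:,2]).round(4))
```

```text
[0.57794 0.23512]
t 26.88 p [ 0.5073 -0.0021  0.2779] q [-0.079  0.152  1.534  0.004  1.449 -0.272] F [-0.3 -1.8 -1.5]
toolx [-0.192  0.981  0.002] y [0.981 0.192 0.008] z [ 0.007  0.004 -1.   ] tilt 0.5 az 27.2 grip 0.02971068902396302 14.999904781579971
tool shift [0.2193 0.1147 0.0094] rows>= 6.0
bar offset of target along lean -0.0417 -0.0232 top 0.2749
```

View pics/held.png

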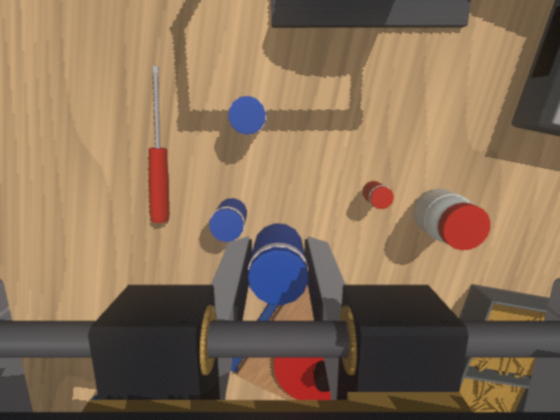

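The plug is held at (278,270). I'll carry it over the mouth just beside the bar, keeping the gripper body above the bar.

>>> jog_arm --rows '[[[0.012,0.006,-0.01],0,0.02],[[0.026,0.0135,-0.01],0,0.02],[[0.026,0.0135,0],0,0.02],[[0.026,0.0135,0],0,0.02],[[0.026,0.0135,0],0,0.02],[[0.026,0.0135,0],0,0.02],[[0.026,0.0135,0],0,0.02],[[0.026,0.0135,0],0,0.02],[[0.02,0.01,0],0,0.02],[[0.009,0.004,0],0,0.02],[[0,0,0],0,0.02],[[0,0,0],0,0.02]]'

```text
time_s: 27.93
ee_pos: [0.576, 0.2381, 0.2946]
eef_rot: [3.141, -0.003, 1.764]
force: [-0.1, -1.7, -0.6]
grip_width: 0.0298
grip_force: 15.0
```

```bash
python3 -c "
from h import *
to([.577,.239,.188])"
```

```text
t 27.93 p [0.576  0.2381 0.2946] q [0.332 0.424 1.151 0.003 1.566 0.139] F [-0.1 -1.7 -0.6]
toolx [-0.192  0.981  0.003] y [0.981 0.192 0.001] z [ 0.     0.004 -1.   ] tilt 0.2 az 87.7 grip 0.02979075480603035 14.999910145998001
tool shift [0.0004 0.001  0.1066] rows>= 2.6
```

>>> jog_arm --rows '[[[0,0.001,0.015],0,0.02],[[0,0,0.02],0,0.02],[[0,0,0.02],0,0.02],[[0,0,0.02],0,0.02],[[0,0,0.015],0,0.02],[[0,0,0.01],0,0.02],[[0,0,0.005],0,0.02],[[0,0,0],0,0.02],[[0,0,0],0,0.02]]'

```text
time_s: 28.68
ee_pos: [0.5777, 0.2389, 0.1914]
eef_rot: [3.138, -0.004, 1.763]
force: [0.9, -0.2, -0.1]
grip_width: 0.0303
grip_force: 15.0
```

```bash
python3 -c "
from h import *
to([.577,.239,.188]);save(shot('scene'),'over.png',(230,90,440,270),3.5)"
```

```text
t 28.68 p [0.5777 0.2389 0.1914] q [0.332 0.477 1.31  0.004 1.35  0.139] F [ 0.9 -0.2 -0.1]
toolx [-0.191  0.982  0.004] y [0.982 0.191 0.003] z [ 0.003  0.005 -1.   ] tilt 0.3 az 59.7 grip 0.030282209206255208 14.999891370534897
tool shift [ 0.0002 -0.0007  0.0034] rows>= 0.1
```

View pics/over.png

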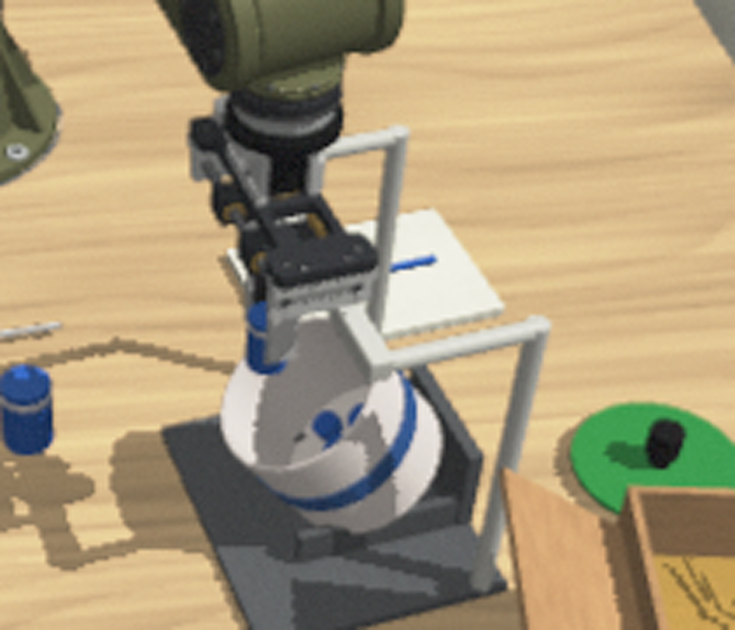

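The plug hangs at crop (265,340), above the mouth, and by coordinates it is 22 mm to the low side of the mouth centre. The gripper clears the bar. Releasing.

>>> jog_arm --rows '[[[0,0,0.002],0,0.02],[[0,0,0],0,0.05],[[0,0,0],0,0.06],[[0,0,0],0,0.06],[[0,0,0],0,0.06],[[0,0,0],0,0.06],[[0,0,0],0,0.06],[[0,0,0],0,0.06],[[0,0,0],0,0.06]]'

```text
time_s: 29.48
ee_pos: [0.5775, 0.2393, 0.1886]
eef_rot: [3.139, -0.004, 1.764]
force: [-0.7, 0.3, -0.3]
grip_width: 0.0599
grip_force: 0.0
```

>>> jog_arm --rows '[[[0,0,-0.015],0,0.06],[[0,0,-0.03],0,0.06],[[0,0,-0.04],0,0.06],[[0,0,-0.04],0,0.06],[[-0.02,0,-0.03],0,0.06],[[-0.035,0,0],0,0.06],[[-0.035,0,0],0,0.06],[[-0.035,0,0],0,0.06],[[-0.03,0,0],0,0.06],[[-0.015,0,0],0,0.06],[[0,0,0],0,0.06],[[0,0,0],0,0.06]]'

```text
time_s: 30.48
ee_pos: [0.6098, 0.0718, 0.3429]
eef_rot: [3.139, -0.004, 1.763]
force: [0.1, 1.0, 0.1]
grip_width: 0.0601
grip_force: 0.0
```

Run:
```python
from h import *
st();a=shot("scene");t=shot("top")
A=a["image"][90:300,60:440];im=cv2.resize(A,None,fx=2,fy=2,interpolation=cv2.INTER_CUBIC)
cv2.imwrite("pics/end.png",im[:,:,::-1])
```

```text
t 30.48 p [0.6098 0.0718 0.3429] q [ 0.056  0.394  1.084  0.004  1.662 -0.136] F [0.1 1.  0.1]
toolx [-0.191  0.982  0.004] y [0.982 0.191 0.002] z [ 0.002  0.005 -1.   ] tilt 0.3 az 69.8 grip 0.06005946770598134 0.0
```

View pics/end.png

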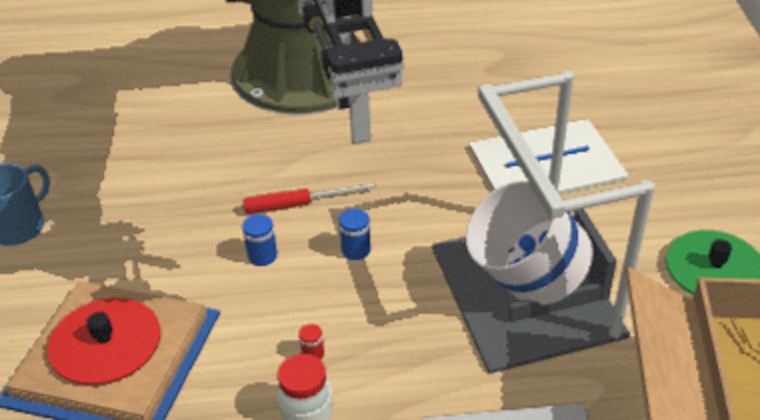

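The lid sits at (105,335); the red plug and the jar haven't moved. I'll check inside the canister with the wrist camera.

Run:
```python
from h import *
c=shot("wrist");save(c,"in.png")
```

```text
(no output)
```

View pics/in.png

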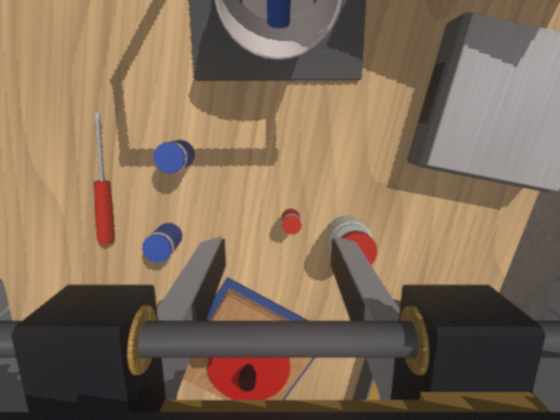

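The plug lies inside the canister at (279,12), and the gripper touches nothing. Handing in.

```bash
python3 -c "
from station import *
print(hand_in())"
```

```text
the job is handed in; nothing more can be done
None
```

The red lid lies flat and knob-up within about 5 mm of the pile's centre, the blue plug is in the canister, the red plug and jar were left alone, and the job was handed in at about 31 s.

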